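# Clear the doorway and shut the wardrobe cabinet

### The job

The little plywood cabinet cannot be closed because a mirror in a slotted rack and a travel mug stand in the way of its open door. Slide the mirror up out of its rack and stand it fully down in the slot of the empty rack, and stand the mug on the round cork mat, keeping both upright; then push the door gently shut, without slamming it, until it clicks home on its catch. Leave everything else where it is.

Things in the scene. Friction and masses are not known exactly. Their poses are not given: they have to be found in the camera images.
- cabinet: Plywood cabinet, fixed, 150 deep (x) x 240 wide (y) x 200 mm high; origin at the centre of its underside, own -x is its front. Bottom 62 mm is a drawer front, above it the compartment closed by the door. Its position and yaw vary.
- door (a joint): Door angle in rad: 0 shut and seated, grows as it opens (up to 1.9); starts at about 1.5 to 1.75. It stays where it is left (light hinge friction, about 0.06 N m). A sprung catch at the free edge resists over roughly the last 0.08 to 0.035 rad with up to about 8 N at the free edge; past that it snaps the door shut by itself and holds it with about 7 N.
- door_hinge (a point): Point on the door's vertical hinge axis, half-way up the door; at (-81, +115, 127) mm in the cabinet's frame, in the door's mid-plane. Its own axes turn with the door: -y runs from the hinge to the free edge, -x is the outward normal of the outer face (the face to push on).
- door_edge (a point): Middle of the door's free edge, 230 mm from the hinge. The door is a flat plywood panel 12 mm thick, its lower edge 66 and upper edge 188 mm above the shelf; no handle, only a thin brass plate on the outer face. Seen from above it shuts counter-clockwise: opened a right angle it stands out along the cabinet's -x from its +y end, the outer face looking to the cabinet's +y.
- rack_a: Plywood slotted rack, fixed, in front of the cabinet under the door's swing; holds the mirror at the start. 150 long (x) x 33 wide (y) x 50 mm high, origin at the centre of its underside. The slot is 130 long (x), 13 wide (y), 40 mm deep, open at the top, its floor 10 mm above the shelf. The door passes above the rack.
- rack_b: The same kind of rack, fixed and empty, to the left or right of the cabinet: the mirror's goal. Same sizes and frame as rack_a.
- mirror: Small frameless mirror on a plywood back, 110 long (x) x 8 thick (y) x 140 mm high (z), about 0.22 kg, origin at the centre of its lower edge. It starts upright in rack_a's slot (may lean up to 7 degrees), top 150 mm above the shelf. Either face may look either way in the new rack.
- mug: Aluminium travel mug with black lid, a plain cylinder of 66 mm diameter up to 122 mm, 144 mm high with the lid, about 0.3 kg, upright, origin at the centre of its underside. It starts on the shelf in the door's swing, between rack_a and the robot.
- mat: Round cork mat, fixed, 120 mm diameter, 4 mm thick, lying flat on the other side of the cabinet from rack_b; origin at the centre of its underside.
- jar: Bystander: jar of green glass, 80 mm diameter, 111 mm high, upright beside the cabinet's right end; origin at the centre of its underside.
- padlock: Bystander: steel padlock lying flat, about 90 x 45 x 22 mm, origin under its body.
- comb: Bystander: black plastic comb lying flat, 180 x 30 x 6 mm, long along its x.
- can: Bystander: white spray can, 52 mm diameter, 150 mm high, upright left of the cabinet.
- brush: Bystander: brush lying flat, 190 mm long.
- carton: Bystander: cardboard box 90 x 60 x 50 mm.
- tin: Bystander: flat round steel tin, 90 mm diameter, 28 mm high, left of the cabinet's front.

How it is judged:
By the outcome, as a careful person would: the job done as asked, in the order asked, and still so for the second after the job is handed in, with the robot touching nothing.
It also fails if it takes over 72 s, if anything falls off the work surface, if the arm or the gripper's body presses on something with over 40 N, if the wrist force passes 120 N, or if a joint passes its speed limit or range.

### The arm

A 6-joint arm with a two-finger parallel gripper is mounted at the origin on the work surface. World frame = base frame: x ahead of the robot, y to its left, z up, the work surface at z = 0. Lengths are in m, angles in rad, forces in N, time in s.
With the tool pointing down it reaches from about 0.325 to 0.75 m from the base axis. Payload 7.6 kg.
Tool frame: the origin (TCP) lies on the centre line of the jaws, within the pads' length; the fingertips stand 11 mm ahead of it and the grasp point (between the pads) lies 8 mm behind it; z points along the fingers, y is the line along which they close (so a half turn about z gives the same grasp; the last joint's range is limited). The gripper opens to 85 mm and grips with 20 to 120 N. Pads are 22 mm wide; open, the fingers measure 114 mm over their backs; the gripper's body (76 mm by 85 mm) begins 54 mm behind the grasp point. The pads swing forward as they close: fully open they stand 13 mm farther back than shut.
Start: joints at [-1.228, 0.052, 1.401, -0, 1.689, -0.07], TCP at [0.211, -0.481, 0.242] pointing down, gripper open.
Joint ranges: [-2.9, 2.9], [-0.91, 2.17], [0.12, 2.37], [-1.06, 4.2], [0.26, 2.73], [-2.93, 2.93]. Speed limits (rad/s): [2.57, 2.57, 3.01, 3.14, 3.14, 3.14].

### API

Orientations are given as a rotation vector (axis times angle).
In Python, from workcell import robot gives the robot as it stands.
- The arm moves only by the shell command python3 -m jog 'ROWS'. ROWS is JSON, a list of rows, each a list of 7 numbers: the turn, a rotation vector about the tool's x, y, z as a fraction of full scale, then the shift along the tool's x, y, z as a fraction of full scale, then the closure, from 0 (fully open) to 1 (shut). A call has 1 to 10 rows; each row shifts and turns the commanded pose from where the row before left it, along the tool's axes as they then stand; what a row does not reach is not made up. Full scale, the value 1, is 400 mm for a shift and pi rad for a turn. A row lasts 1/12 s, in which the tool goes at most 41.7 mm and 7.16 degrees, less where a joint would pass 70% of its speed; a pose out of reach is approached as far as the arm can. A call with a number of a shift or a turn outside -1 to 1 is refused whole. A call with a gripper value outside its range is refused whole. The fingers move at their own pace and stop on an object; the grip force is fixed at half the most. Time passes only in rows, so rows that do not move let the fingers close. It gives the time, the measured TCP pose, the force, the opening and the grip force at its end, in the units of the state.
- robot.get_obs(): the state, without advancing time (a new reading comes with each control period).
- robot.camera(name): name is "scene" or "top" or "wrist"; returns the picture (384x512x3 uint8, red, green, blue); there is no depth.
- robot.get_calibration(name): a dict with "K" (3x3 intrinsics, pixels), "k1" (the pictures are not rectified: a ray, as slopes to the right and down, at radius r is drawn at 1 + k1 r^2 times it, then the intrinsics apply), "rvec" (rotation vector, rad) and "tvec" (3), from world to camera coordinates, as OpenCV has them. Camera axes: x right, y down, z forward; pixel columns grow to the right and rows downward; lengths in m; the calibration is good to about 2 mm. A picture is of the moment at which its call begins: read the wrist's pose just before it. get_calibration takes no time and is no camera call; for the wrist camera it gives the pose at the moment of the call.
- robot.close_job(): hands the job in; it is judged then, once.
Trained networks look in the newest picture that a camera, given by its name, has taken for a name from the list of things; names that differ only in an ending like _2 or _b are one class to them, and where a whole thing is asked for, a point or a joint stands for the part that bears it (a point fixed in the world has none). Each returns a list of dicts, best first, with "score" (0 to 1); they miss things now and then, are a little off and sometimes report something else, mostly with a low value. They report only what shows in the picture. A call takes as long as a camera call.
- robot.trace(camera, query): "region" (384x512 bool, what is visible of it) and "rect" ([left, top, right, bottom] in pixels, round what is visible of it).
The state is a dict: "clock": time; "joints": joint angles; "qd": joint speeds; "joint_efforts": joint torques, N m; "position": TCP position; "eef_rot": TCP orientation; "force": force on the tool from outside, world axes, zero at the start; "ft_torque": the same for the moment, N m; "grip_width": finger opening in m; "finger_force": force on a finger pad.
Only numpy, scipy, OpenCV 4.12 (cv2) and the standard library are available. Lean on these libraries where they do the work, as an engineer would, in place of code of your own. Each camera call takes 0.05 s, during which the arm holds its last target. There are 200 camera calls.

## Working session

There is one attempt and no reset: what is moved stays moved. The work goes in short steps, Python scripts to look and compute and a shell command to move; the robot and the scene stay as the last step left them, time stands still between calls to the robot, and variables do not carry over. Pictures are saved under pics/ and viewed, at most 13 in all, crops included, and the job is handed in when it is done.

```bash
ls; mkdir -p pics; python3 - <<'E'
from workcell import robot
import cv2,numpy as np
a=robot.camera("scene");b=robot.camera("top")
cv2.imwrite("pics/s.png",a[:,:,::-1]);cv2.imwrite("pics/t.png",b[:,:,::-1])
np.set_printoptions(precision=4,suppress=True)
for c in("scene","top","wrist"):print(c,robot.get_calibration(c))
print(robot.get_obs())
for c in("top","scene"):
  for n in["cabinet","door","rack_a","mirror","mug","mat","jar","can","padlock","tin","carton"]:
    r=robot.trace(c,n)
    print(c,n,[(round(x["score"],2),np.round(x["rect"]).tolist(),int(x["region"].sum())) for x in r[:3]])
E
```

```text
pics
scene {'K': array([[469.863 ,   0.    , 253.5963],
       [  0.    , 469.863 , 194.5194],
       [  0.    ,   0.    ,   1.    ]]), 'k1': -0.07148569699884029, 'rvec': array([ 1.0977,  2.6988, -0.5911]), 'tvec': array([ 0.3527, -0.3247,  1.4075])}
top {'K': array([[379.4599,   0.    , 255.1096],
       [  0.    , 379.4599, 191.2728],
       [  0.    ,   0.    ,   1.    ]]), 'k1': -0.09811612133181215, 'rvec': array([ 2.139 , -2.1864,  0.081 ]), 'tvec': array([0.0486, 0.5525, 1.1136])}
wrist {'K': array([[343.3891,   0.    , 261.6275],
       [  0.    , 343.3891, 190.7649],
       [  0.    ,   0.    ,   1.    ]]), 'k1': -0.003481881838692475, 'rvec': array([-2.4092,  1.5731,  0.2449]), 'tvec': array([-0.5236, -0.0389,  0.3798])}
{'clock': 0.1, 'joints': array([-1.2283,  0.0528,  1.4016,  0.    ,  1.6886, -0.0703]), 'qd': array([-0.001 , -0.0029, -0.0028,  0.0013,  0.0019,  0.0022]), 'joint_efforts': array([  0.    , -38.2582, -36.0986,  -0.0001,   0.0048,   0.    ]), 'position': array([ 0.2106, -0.4806,  0.2416]), 'eef_rot': array([-3.0736, -0.6435,  0.0003]), 'force': array([ 1.1
[... 1194 characters left out ...]
0, 175.0, 147.0, 198.0], 413)]
scene rack_a [(0.98, [335.0, 254.0, 393.0, 300.0], 951), (0.72, [208.0, 178.0, 260.0, 217.0], 525), (0.26, [294.0, 342.0, 374.0, 361.0], 1125)]
scene mirror [(0.81, [213.0, 169.0, 255.0, 209.0], 824)]
scene mug [(0.84, [255.0, 143.0, 287.0, 187.0], 1048), (0.4, [250.0, 301.0, 276.0, 332.0], 660)]
scene mat [(0.6, [158.0, 85.0, 200.0, 120.0], 1021)]
scene jar [(0.75, [118.0, 177.0, 148.0, 201.0], 465)]
scene can [(0.9, [248.0, 299.0, 274.0, 331.0], 639), (0.18, [109.0, 125.0, 144.0, 157.0], 903)]
scene padlock [(0.66, [242.0, 120.0, 271.0, 144.0], 352)]
scene tin [(0.9, [276.0, 266.0, 320.0, 304.0], 1139)]
scene carton [(0.94, [106.0, 123.0, 145.0, 157.0], 976)]
```

View pics/t.png

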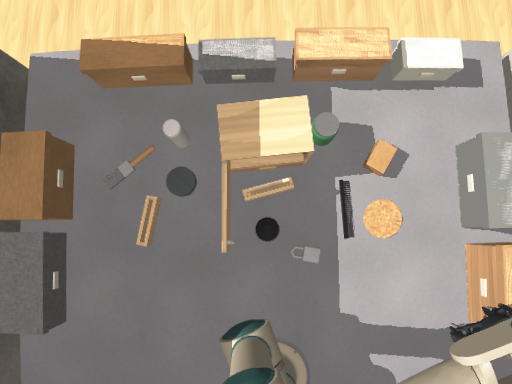

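View pics/s.png

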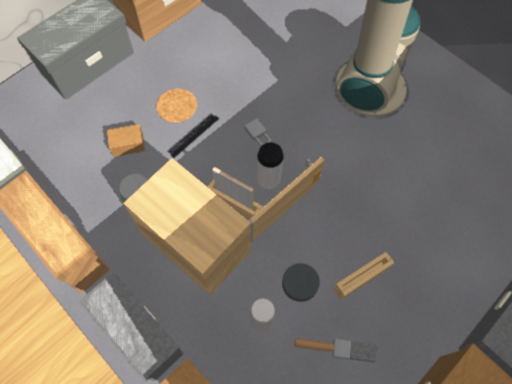

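Top view: door panel stands at px (226,165–250), cabinet at (265,130), rack_a with mirror at (268,189), mug (267,229), rack_b at the left (148,221), mat at the right (383,218). The scene view agrees, with rack_b at (365,274), mug (270,165) and mat (177,105).

```bash
cat > h.py <<'E'
from workcell import robot
import cv2,numpy as np
from scipy.optimize import minimize
from scipy.spatial.transform import Rotation as R
np.set_printoptions(precision=4,suppress=True)
def proj(P,c):
    X=R.from_rotvec(c["rvec"]).apply(P)+c["tvec"]; s=X[:,:2]/X[:,2:]
    s=s*(1+c["k1"]*(s**2).sum(1,keepdims=True)); K=c["K"]
    return s*[K[0,0],K[1,1]]+[K[0,2],K[1,2]]
def ray(px,c):
    K=c["K"];d=(np.array(px,float)-[K[0,2],K[1,2]])/[K[0,0],K[1,1]];s=d.copy()
    for _ in range(9): s=d/(1+c["k1"]*(s@s))
    Ri=R.from_rotvec(c["rvec"]).inv()
    return Ri.apply(-c["tvec"]),Ri.apply([s[0],s[1],1])
def onz(px,c,z):
    o,d=ray(px,c);return o+d*(z-o[2])/d[2]
def box(l,w,z0,z1): return np.array([[a,b,z] for a in(-l/2,l/2) for b in(-w/2,w/2) for z in(z0,z1)])
def cyl(d,z0,z1):
    t=np.linspace(0,2*np.pi,32);return np.vstack([np.c_[np.cos(t)*d/2,np.sin(t)*d/2,0*t+z] for z in(z0,z1)])
def place(P,q): return R.from_euler('z',q[3]).apply(P)+q[:3]
def fit(P,views,q0,yaw=True,zfree=True):
    # views: (region, calib). soft hull IoU by 4x supersampled masks
    def cost(v):
        q=np.array([v[0],v[1],v[2] if zfree else q0[2],v[3] if yaw else q0[3]]);t=0
        for m,c in views:
            h=cv2.convexHull(proj(place(P,q),c).astype(np.float32))
            im=np.zeros((384*2,512*2),np.uint8)
            cv2.fillConvexPoly(im,np.round(((h+.5)*2-.5)*16).astype(np.int32),255,shift=4)
            im=cv2.resize(im,(512,384),interpolation=cv2.INTER_AREA)/255.
            t+=np.minimum(im,m).sum()/np.maximum(im,m).sum()
        return -t/len(views)
    b=None
    for k in range(3):
        x0=np.array(q0,float) if b is None else b.x
        S=np.vstack([x0]+[x0+np.eye(4)[i]*[.012,.012,.012,.1][i]*(-1)**k for i in range(4)])
        b=minimize(cost,x0,method='Nelder-Mead',options=dict(initial_simplex=S,maxiter=250,xatol=1e-4,fatol=1e-5))
    return b.x,-b.fun
E
python3 - <<'E'
from h import *
C={n:robot.get_calibration(n) for n in("top","scene")}
for n in C: robot.camera(n)
def t(n,q,near):
    L=robot.trace(n,q); L=[x for x in L if np.hypot((x["rect"][0]+x["rect"][2])/2-near[0],(x["rect"][1]+x["rect"][3])/2-near[1])<14]
    return L[0]["region"].astype(float) if L else None
J={"mug":(cyl(.066,0,.144),(268,228),(271,165)),"mat":(cyl(.12,0,.004),(382,218),(179,102)),
"rack_b":(box(.15,.033,0,.05),(148,221),(364,277)),"rack_a":(box(.15,.033,0,.05),(268,188),(234,197)),
"jar":(cyl(.08,0,.111),(327,128),(133,189)),"can":(cyl(.052,0,.15),(176,133),(261,315)),
"tin":(cyl(.09,0,.028),(182,182),(298,285)),"padlock":(box(.09,.045,0,.022),(306,255),(256,132)),"mirror":(box(.11,.008,.05,.15),(270,187),(234,189))}
for n,(P,a,b) in J.items():
    V=[(m,C[k]) for k,p in(("top",a),("scene",b)) if (m:=t(k,n,p)) is not None]
    p=onz(a,C["top"],P[:,2].max())
    q,s=fit(P,V,[p[0],p[1],0,1.3 if n=="rack_b" else .2 if 0 else -1.4],yaw=n[:2] in("ra","mi","pa"),zfree=len(V)>1)
    print(n,len(V),q,round(s,3), "top centroid@z",p[:2], "r",np.hypot(q[0],q[1]).round(3))
c=C["top"]
for px in((219,105),(307,97),(312,145),(222,159)): print("cab top",px,onz(px,c,.2))
for px in((228,163),(224,251)): print("door",px,onz(px,c,.188))
for px in((153,196),(142,246)): print("rackb ends",px,onz(px,c,.05))
for px in((243,195),(294,181)): print("racka ends",px,onz(px,c,.05))
E
```

```text
mug 2 [ 0.4397  0.0034 -0.009  -1.2966] 0.925 top centroid@z [0.4429 0.0019] r 0.44
mat 2 [ 0.4635 -0.3541 -0.0022 -1.3072] 0.919 top centroid@z [ 0.4646 -0.3495] r 0.583
rack_b 2 [ 0.473   0.3596  0.004  -0.2197] 0.927 top centroid@z [0.47   0.3555] r 0.594
rack_a 1 [ 0.5564 -0.0037  0.0076 -1.3491] 0.448 top centroid@z [ 0.56   -0.0021] r 0.556
jar 2 [ 0.7342 -0.1715 -0.0065 -1.3936] 0.611 top centroid@z [ 0.7208 -0.1726] r 0.754
can 2 [ 0.725   0.2626 -0.0077 -1.4936] 0.898 top centroid@z [0.7076 0.2483] r 0.771
tin 2 [ 0.5901  0.2622 -0.0029 -1.3427] 0.949 top centroid@z [0.5867 0.2576] r 0.646
padlock 2 [ 0.3649 -0.1088 -0.0017 -1.7401] 0.627 top centroid@z [ 0.36   -0.1108] r 0.381
mirror 2 [ 0.5585 -0.0048 -0.0059 -1.3293] 0.915 top centroid@z [ 0.5522 -0.006 ] r 0.559
cab top (219, 105) [0.7664 0.1232 0.2   ]
cab top (307, 97) [ 0.782  -0.1081  0.2   ]
cab top (312, 145) [ 0.6533 -0.116   0.2   ]
cab top (222, 159) [0.6223 0.1167 0.2   ]
door (228, 163) [0.6135 0.1024 0.188 ]
door (224, 251) [0.3867 0.116  0.188 ]
rackb ends (153, 196) [0.544  0.3405 0.05  ]
rackb ends (142, 246) [0.3965 0.3736 0.05  ]
racka ends (243, 195) [0.541  0.0719 0.05  ]
racka ends (294, 181) [ 0.579  -0.0792  0.05  ]
```

```bash
cat >> h.py <<'E'
def tool():
    o=robot.get_obs();return o["position"],R.from_rotvec(o["eef_rot"])
def plan(target,head,down=True):
    """tool-frame turn (rv/pi) and shift (/0.4, in the NEW tool axes) to target with tool down, x at heading head (deg)"""
    p,r=tool();a=np.radians(head)
    T=R.from_matrix(np.array([[np.cos(a),np.sin(a),0],[np.sin(a),-np.cos(a),0],[0,0,-1]]).T if 0 else np.array([[np.cos(a),np.sin(a),0],[np.sin(a),-np.cos(a),0],[0,0,-1]]))
    print("turn",((r.inv()*T).as_rotvec()/np.pi).round(4),"shift(new axes)",(T.inv().apply(np.array(target)-p)/.4).round(4),"shift(old axes)",(r.inv().apply(np.array(target)-p)/.4).round(4))
E
python3 - <<'E'
from h import *
p,r=tool();c=robot.get_calibration("wrist");Rc=R.from_rotvec(c["rvec"])
cp=Rc.inv().apply(-c["tvec"]);print("cam in tool",r.inv().apply(cp-p),"view dir in tool",r.inv().apply(Rc.inv().apply([0,0,1])),"imgx in tool",r.inv().apply(Rc.inv().apply([1,0,0])))
plan((.46,-.02,.34),103.7)
E
```

```text
cam in tool [ 0.0773 -0.0005 -0.1311] view dir in tool [-0.3005 -0.0007  0.9538] imgx in tool [0.0008 1.     0.001 ]
turn [ 0.      0.     -0.4447] shift(new axes) [ 0.9718  0.8786 -0.2442] shift(old axes) [ 1.0333 -0.8054 -0.2443]
```

```bash
python3 -m jog '[[0,0,-0.0371,0,0,-0.02,0],[0,0,-0.0371,0,0,-0.02,0],[0,0,-0.0371,0,0,-0.02,0],[0,0,-0.0371,0,0,-0.02,0],[0,0,-0.0371,0,0,-0.02,0],[0,0,-0.0371,0,0,-0.02,0],[0,0,-0.0371,0,0,-0.02,0],[0,0,-0.0371,0,0,-0.02,0],[0,0,-0.0371,0,0,-0.02,0],[0,0,-0.0371,0,0,-0.02,0]]'
python3 -m jog '[[0,0,-0.0371,0.06,0.07,0,0],[0,0,-0.0371,0.06,0.073,0,0],[0,0,0,0.061,0.074,0,0],[0,0,0,0.061,0.074,0,0],[0,0,0,0.061,0.074,0,0],[0,0,0,0.061,0.074,0,0],[0,0,0,0.061,0.074,0,0],[0,0,0,0.061,0.074,0,0],[0,0,0,0.061,0.074,0,0],[0,0,0,0.061,0.074,0,0]]'
python3 -m jog '[[0,0,0,0.061,0.074,0,0],[0,0,0,0.061,0.074,0,0],[0,0,0,0.061,0.074,0,0],[0,0,0,0.061,0.074,0,0],[0,0,0,0.061,0.074,0,0],[0,0,0,0,0,0,0],[0,0,0,0,0,0,0]]'
python3 - <<'E'
from h import *
c=robot.get_calibration("wrist");a=robot.camera("wrist");cv2.imwrite("pics/w1.png",a[:,:,::-1])
L={k:robot.trace("wrist",k) for k in("mirror","mug","rack_a")}
for k in L:print(k,[(round(x["score"],2),x["rect"]) for x in L[k][:2]])
print(tool()[0])
E
```

```text
clock: 3.03
position: [0.2106, -0.4809, 0.3227]
eef_rot: [2.207, 2.236, -0.0]
force: [0.5, 0.0, 0.1]
grip_width: 0.0856
finger_force: 0.0
clock: 3.87
position: [0.4487, -0.1815, 0.3226]
eef_rot: [1.938, 2.471, 0.0]
force: [0.9, -1.1, 0.3]
grip_width: 0.0856
finger_force: 0.0
clock: 4.45
position: [0.5631, -0.0279, 0.3213]
eef_rot: [-1.934, -2.474, 0.002]
force: [-0.1, -0.2, 0.7]
grip_width: 0.0853
finger_force: 0.0
mirror [(0.82, [262.6, 79.4, 271.8, 204.6])]
mug [(0.76, [100.9, 63.3, 199.6, 137.2])]
rack_a [(0.74, [251.8, 59.6, 279.7, 189.9]), (0.57, [126.0, 252.0, 245.8, 289.1])]
[ 0.5622 -0.0305  0.3227]
```

View pics/w1.png

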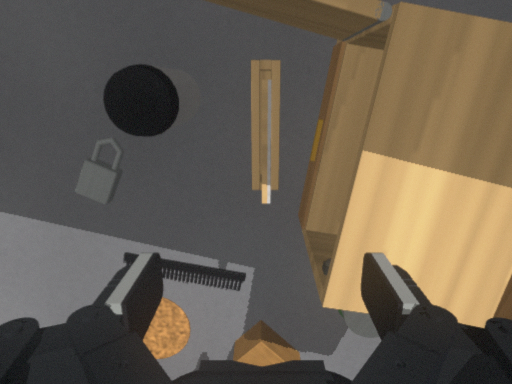

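Wrist view: mirror edge-on from (267,80) to (266,204) inside rack_a's slot, mug lid at (141,100), open cabinet at the right.

```bash
python3 - <<'E'
from h import *
c=robot.get_calibration("wrist")
robot.camera("wrist")
m=robot.trace("wrist","mirror")[0]["region"].astype(float)
q,s=fit(box(.11,.008,.05,.15),[(m,c)],[.556,-.004,0,-1.33],zfree=False);print("fit",q,s)
ra=robot.trace("wrist","rack_a")[0]["region"].astype(float)
q,s=fit(box(.15,.033,.03,.05),[(ra,c)],[.556,-.004,0,-1.33],zfree=False);print("rack",q,s)
for p in((269,80),(266,204)):print(onz(p,c,.15))
for p in((251,60),(280,60),(251,190),(280,190)):print("rack",onz(p,c,.05))
plan((.47,.24,.36),167.4)
E
```

```text
fit [ 0.5606 -0.0019  0.0064 -1.3227] 0.95032763475731
rack [ 0.5602 -0.0004  0.0067 -1.3254] 0.6978741690310022
[0.5497 0.0485 0.15  ]
[ 0.574  -0.0597  0.15  ]
rack [0.5272 0.0653 0.05  ]
rack [0.5583 0.0729 0.05  ]
rack [ 0.5615 -0.0807  0.05  ]
rack [ 0.5962 -0.0722  0.05  ]
turn [ 0.0001  0.0002 -0.3539] shift(new axes) [ 0.3725  0.6095 -0.0932] shift(old axes) [ 0.7114 -0.0639 -0.0935]
```

```bash
python3 -m jog '[[0,0,-0.0354,0,0,-0.005,0],[0,0,-0.0354,0,0,-0.005,0],[0,0,-0.0354,0,0,-0.005,0],[0,0,-0.0354,0,0,-0.005,0],[0,0,-0.0354,0,0,-0.005,0],[0,0,-0.0354,0,0,-0.005,0],[0,0,-0.0354,0,0,-0.005,0],[0,0,-0.0354,0,0,-0.005,0],[0,0,-0.0354,0,0,-0.005,0],[0,0,-0.0354,0,0,-0.005,0]]'
python3 -m jog '[[0,0,0,0.038,0.089,0,0],[0,0,0,0.038,0.089,0,0],[0,0,0,0.038,0.089,0,0],[0,0,0,0.038,0.089,0,0],[0,0,0,0.038,0.089,0,0],[0,0,0,0.038,0.089,0,0],[0,0,0,0.038,0.089,0,0],[0,0,0,0.038,0.089,0,0],[0,0,0,0.038,0.089,0,0],[0,0,0,0.038,0.089,0,0]]'
python3 -m jog '[[0,0,0,0,0,0,0],[0,0,0,0,0,0,0],[0,0,0,0,0,0,0]]'
python3 - <<'E'
from h import *
c=robot.get_calibration("wrist");a=robot.camera("wrist");cv2.imwrite("pics/w2.png",cv2.resize(a[20:260,120:400,::-1],None,fx=2.5,fy=2.5,interpolation=cv2.INTER_CUBIC))
L=robot.trace("wrist","rack_b")
print([(round(x["score"],2),x["rect"]) for x in L[:2]])
q,s=fit(box(.15,.033,0,.05),[(L[0]["region"].astype(float),c)],[.473,.36,0,-.22],zfree=False);print(q,s)
q,s=fit(box(.15,.033,0,.05),[(L[0]["region"].astype(float),c)],[.473,.36,0,-.22]);print(q,s)
np.save("rb.npy",L[0]["region"])
print(tool()[0],tool()[1].as_rotvec(),robot.get_obs()["joints"])
E
```

```text
clock: 5.63
position: [0.5623, -0.0301, 0.3427]
eef_rot: [0.335, 3.123, -0.0]
force: [-0.0, 0.1, 0.2]
grip_width: 0.0855
finger_force: 0.0
clock: 6.47
position: [0.4906, 0.3521, 0.3427]
eef_rot: [0.343, 3.122, 0.0]
force: [1.2, 0.4, -0.1]
grip_width: 0.0854
finger_force: 0.0
clock: 6.72
position: [0.4914, 0.3503, 0.3424]
eef_rot: [0.343, 3.123, -0.001]
force: [-0.9, -1.0, -0.2]
grip_width: 0.0855
finger_force: 0.0
[(0.67, [2.2, 243.0, 10.0, 257.2]), (0.61, [255.2, 63.1, 284.1, 190.2])]
[ 0.473  0.36   0.    -0.22 ] 0.0
[ 0.473  0.36   0.    -0.22 ] 0.0
[0.4918 0.3495 0.3427] [0.3449 3.122  0.0001] [ 0.5569  0.2842  0.9434 -0.0003  1.9134 -0.794 ]
```

View pics/w2.png

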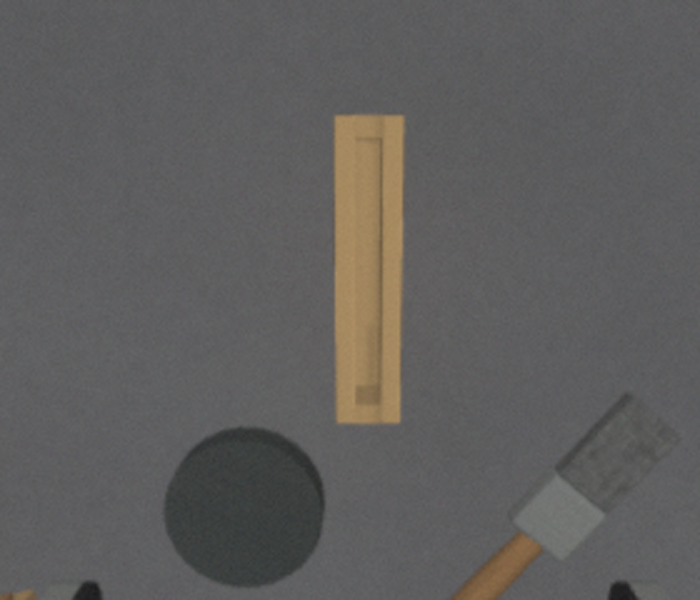

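Crop of the wrist view: rack_b's top spans crop px (335,115)–(404,423), its slot from (355,138) to (381,404). The tin and brush stand clear of it.

```bash
python3 - <<'E'
from h import *
c=robot.get_calibration("wrist");robot.camera("wrist")
L=[x for x in robot.trace("wrist","rack_b") if x["rect"][0]>200]
q,s=fit(box(.15,.033,0,.05),[(L[0]["region"].astype(float),c)],[.473,.36,0,-.22],zfree=False);print(q,s)
f=lambda u,v:((u+.5)/2.5-.5+120,(v+.5)/2.5-.5+20)
P=np.array([onz(f(*p),c,.05) for p in((335,115),(404,115),(337,423),(401,423))])
a,b=P[:2].mean(0),P[2:].mean(0);d=b-a
print(P[:,:2],"ctr",(a+b)/2,"len",np.linalg.norm(d),"yaw",np.arctan2(d[1],d[0]),"w",np.linalg.norm(P[0]-P[1]),np.linalg.norm(P[2]-P[3]))
S=np.array([onz(f(*p),c,.05) for p in((368.5,138),(368.5,404))]);d=S[1]-S[0]
print("slot",S.mean(0),np.linalg.norm(d),np.arctan2(d[1],d[0]))
plan((.561,-.005,.3),np.degrees(-1.349)+180)
E
```

```text
[ 0.4723  0.3611  0.0058 -0.2269] 0.9453015832688555
[[0.3968 0.3625]
 [0.4037 0.3937]
 [0.5429 0.3299]
 [0.5501 0.3622]] ctr [0.4734 0.3621 0.05  ] len 0.1497321707990778 yaw -0.21593252217570882 w 0.03204647309113364 0.0330671844485601
slot [0.4733 0.3617 0.05  ] 0.1293963626211202 -0.21455619912476628
turn [0.0002 0.0001 0.3594] shift(new axes) [-0.903  -0.0261  0.1068] shift(old axes) [-0.3625 -0.8275  0.1068]
```

```bash
python3 -m jog '[[0,0,0.0359,0,0,0,0.4],[0,0,0.0359,0,0,0,0.4],[0,0,0.0359,0,0,0,0.4],[0,0,0.0359,0,0,0,0.4],[0,0,0.0359,0,0,0,0.4],[0,0,0.0359,0,0,0,0.4],[0,0,0.0359,0,0,0,0.4],[0,0,0.0359,0,0,0,0.4],[0,0,0.0359,0,0,0,0.4],[0,0,0.0359,0,0,0,0.4]]'
python3 -m jog '[[0,0,0,-0.0903,-0.0026,0,0.4],[0,0,0,-0.0903,-0.0026,0,0.4],[0,0,0,-0.0903,-0.0026,0,0.4],[0,0,0,-0.0903,-0.0026,0,0.4],[0,0,0,-0.0903,-0.0026,0,0.4],[0,0,0,-0.0903,-0.0026,0,0.4],[0,0,0,-0.0903,-0.0026,0,0.4],[0,0,0,-0.0903,-0.0026,0,0.4],[0,0,0,-0.0903,-0.0026,0,0.4],[0,0,0,-0.0903,-0.0026,0,0.4]]'
python3 -m jog '[[0,0,0,0,0,0.08,0.4],[0,0,0,0,0,0.08,0.4],[0,0,0,0,0,0.06,0.4],[0,0,0,0,0,0,0.4],[0,0,0,0,0,0,0.4]]'
python3 - <<'E'
from h import *
c=robot.get_calibration("wrist");robot.camera("wrist")
m=robot.trace("wrist","mirror");print([(x["score"],x["rect"]) for x in m[:2]])
q,s=fit(box(.11,.008,.05,.15),[(m[0]["region"].astype(float),c)],[.5605,-.005,0,-1.345],zfree=False);print(q,s)
print(robot.get_obs()["grip_width"],tool()[0])
plan((.561,-.005,.118),np.degrees(-1.349)+180)
E
```

```text
clock: 7.75
position: [0.4916, 0.35, 0.3426]
eef_rot: [1.967, 2.45, 0.001]
force: [0.3, 1.0, -0.3]
grip_width: 0.0511
finger_force: 0.0
clock: 8.58
position: [0.5614, -0.0062, 0.3428]
eef_rot: [1.959, 2.455, 0.001]
force: [1.2, -0.0, 0.7]
grip_width: 0.0514
finger_force: 0.0
clock: 9.0
position: [0.5611, -0.0041, 0.254]
eef_rot: [-1.959, -2.454, 0.002]
force: [0.1, -0.3, 1.8]
grip_width: 0.051
finger_force: 0.0
[(0.55, [258.0, 104.0, 268.2, 261.7])]
[ 0.5603 -0.0007  0.0144 -1.3277] 0.936396355865482
0.05083827574549135 [ 0.5622 -0.0038  0.2569]
turn [0.0011 0.0004 0.0009] shift(new axes) [-0.0023 -0.0036  0.3474] shift(old axes) [-0.0019 -0.0048  0.3473]
```

```bash
python3 -m jog '[[0,0,0,0,-0.003,0.06,0.4],[0,0,0,0,0,0.06,0.4],[0,0,0,0,0,0.06,0.4],[0,0,0,0,0,0.06,0.4],[0,0,0,0,0,0.06,0.4],[0,0,0,0,0,0.047,0.4],[0,0,0,0,0,0,0.4]]'
python3 -m jog '[[0,0,0,0,0,0,0.6],[0,0,0,0,0,0,0.75],[0,0,0,0,0,0,0.8],[0,0,0,0,0,0,0.85],[0,0,0,0,0,0,0.9],[0,0,0,0,0,0,0.95],[0,0,0,0,0,0,1],[0,0,0,0,0,0,1],[0,0,0,0,0,0,1],[0,0,0,0,0,0,1]]'
python3 -m jog '[[0,0,0,0,0,-0.01,1],[0,0,0,0,0,-0.02,1],[0,0,0,0,0,-0.02,1],[0,0,0,0,0,-0.02,1],[0,0,0,0,0,-0.03,1],[0,0,0,0,0,-0.03,1],[0,0,0,0,0,-0.03,1]]'
```

```text
clock: 9.68
position: [0.5595, -0.0036, 0.1134]
eef_rot: [-1.956, -2.454, 0.003]
force: [-1.0, -0.1, -1.8]
grip_width: 0.0511
finger_force: 0.0
clock: 10.52
position: [0.5611, -0.0038, 0.1169]
eef_rot: [1.957, 2.455, 0.002]
force: [-0.6, -0.4, 5.7]
grip_width: 0.007
finger_force: 60.3
clock: 11.1
position: [0.5606, -0.0038, 0.1811]
eef_rot: [1.958, 2.456, 0.001]
force: [-0.8, -0.7, -2.6]
grip_width: 0.0072
finger_force: 59.0
```

```bash
python3 -m jog '[[0,0,0,0,0,-0.05,1],[0,0,0,0,0,-0.07,1],[0,0,0,0,0,-0.08,1],[0,0,0,0,0,-0.08,1],[0,0,0,0,0,-0.08,1],[0,0,0,0,0,-0.06,1],[0,0,0,0,0,-0.03,1],[0,0,0,0,0,0,1]]'
python3 -m jog '[[0,0,-0.036,0,0,0,1],[0,0,-0.036,0,0,0,1],[0,0,-0.036,0,0,0,1],[0,0,-0.036,0,0,0,1],[0,0,-0.036,0,0,0,1],[0,0,-0.036,0,0,0,1],[0,0,-0.036,0,0,0,1],[0,0,-0.036,0,0,0,1],[0,0,-0.036,0,0,0,1],[0,0,-0.036,0,0,0,1]]'
python3 - <<'E'
from h import *
plan((.4733,.3618,.36),167.65)
print(robot.get_obs()["grip_width"],tool()[0])
E
```

```text
clock: 11.77
position: [0.5608, -0.0037, 0.3646]
eef_rot: [1.954, 2.452, 0.007]
force: [-0.4, 0.2, -1.4]
grip_width: 0.007
finger_force: 59.1
clock: 12.6
position: [0.5602, -0.0037, 0.3585]
eef_rot: [-0.328, -3.123, 0.0]
force: [0.0, -0.9, -2.7]
grip_width: 0.0076
finger_force: 59.0
turn [-0.0001 -0.0006  0.002 ] shift(new axes) [ 0.4075  0.8462 -0.0038] shift(old axes) [ 0.4022  0.8487 -0.0033]
0.007592609772637806 [ 0.5602 -0.0037  0.3585]
```

```bash
python3 -m jog '[[0,0,0.001,0.03,0.06,0,1],[0,0,0.001,0.0408,0.0846,0,1],[0,0,0,0.0408,0.0846,0,1],[0,0,0,0.0408,0.0846,0,1],[0,0,0,0.0408,0.0846,0,1],[0,0,0,0.0408,0.0846,0,1],[0,0,0,0.0408,0.0846,0,1],[0,0,0,0.0408,0.0846,0,1],[0,0,0,0.0408,0.0846,0,1],[0,0,0,0.0408,0.0846,0,1]]'
python3 -m jog '[[0,0,0,0.01,0.025,0,1],[0,0,0,0,0,0.08,1],[0,0,0,0,0,0.08,1],[0,0,0,0,0,0.08,1],[0,0,0,0,0,0.08,1],[0,0,0,0,0,0.05,1],[0,0,0,0,0,0,1],[0,0,0,0,0,0,1],[0,0,0,0,0,0,1]]'
python3 - <<'E'
from h import *
plan((.4733,.3618,.118),167.65)
print(robot.get_obs()["grip_width"],tool()[0])
c=robot.get_calibration("wrist")
a=robot.camera("wrist");cv2.imwrite("pics/w3.png",cv2.resize(a[:,130:390,::-1],None,fx=1.5,fy=1.5,interpolation=cv2.INTER_CUBIC))
for n in ("mirror","rack_b"):print([(round(x["score"],2),x["rect"]) for x in robot.trace("wrist",n)[:3]])
E
```

```text
clock: 13.43
position: [0.4762, 0.3532, 0.3586]
eef_rot: [-0.346, -3.121, 0.002]
force: [-0.3, 0.6, -2.1]
grip_width: 0.0073
finger_force: 59.2
clock: 14.18
position: [0.4761, 0.3624, 0.2134]
eef_rot: [0.347, 3.12, 0.002]
force: [0.0, -0.3, -0.9]
grip_width: 0.0075
finger_force: 59.2
turn [ 0.0006  0.0006 -0.0019] shift(new axes) [ 0.0066 -0.0029  0.2386] shift(old axes) [ 0.007  -0.0033  0.2386]
0.007534619374705754 [0.4761 0.3624 0.2134]
[(0.62, [247.4, 115.3, 277.4, 366.3])]
[(0.74, [241.3, 74.8, 280.6, 239.6]), (0.7, [12.1, 261.0, 30.0, 290.1])]
```

View pics/w3.png

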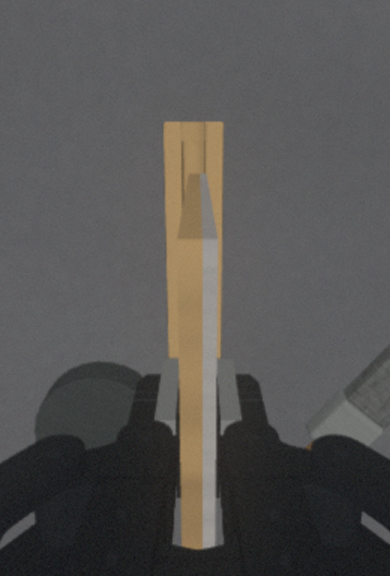

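Crop of the wrist view: the held mirror's lower far corner is at crop px (198,173), while the slot's centre line is at about x=194.5. That means about 2 mm to go in tool −y.

```bash
python3 -m jog '[[0,0,-0.002,0.007,-0.005,0,1],[0,0,0,0,0,0.03,1],[0,0,0,0,0,0.03,1],[0,0,0,0,0,0.03,1],[0,0,0,0,0,0.03,1],[0,0,0,0,0,0.02,1],[0,0,0,0,0,0.01,1],[0,0,0,0,0,0.01,1],[0,0,0,0,0,0.01,1],[0,0,0,0,0,0,1]]'
python3 - <<'E'
from h import *
plan((.4733,.3618,.118),167.65);print(robot.get_obs()["force"],tool()[0])
E
```

```text
clock: 15.17
position: [0.4723, 0.3608, 0.1429]
eef_rot: [-0.337, -3.123, 0.001]
force: [-0.5, 0.1, -2.8]
grip_width: 0.0072
finger_force: 59.3
turn [-0.0002 -0.0001  0.0002] shift(new axes) [-0.002   0.003   0.0622] shift(old axes) [-0.002   0.003   0.0622]
[-0.4773  0.0698 -2.8466] [0.4723 0.3608 0.1429]
```

No contact while entering the slot (bottom about 33 mm high), so I'll lower it the rest of the way slowly.

```bash
python3 -m jog '[[0,0,0,0,0,0.015,1],[0,0,0,0,0,0.015,1],[0,0,0,0,0,0.015,1],[0,0,0,0,0,0.01,1],[0,0,0,0,0,0.0,1]]'
python3 -m jog '[[0,0,0,0,0,0.003,1],[0,0,0,0,0,0.003,1],[0,0,0,0,0,0.0,1]]'
```

```text
clock: 15.58
position: [0.4718, 0.3605, 0.1199]
eef_rot: [-0.337, -3.122, 0.002]
force: [-0.3, 0.1, -1.7]
grip_width: 0.0072
finger_force: 59.3
clock: 15.83
position: [0.4724, 0.3609, 0.1191]
eef_rot: [0.337, 3.123, 0.0]
force: [0.3, 0.1, -3.0]
grip_width: 0.0071
finger_force: 59.3
```

```bash
python3 -m jog '[[0,0,0,0,0,0.003,1],[0,0,0,0,0,0.003,1],[0,0,0,0,0,0.0,1]]'
python3 -m jog '[[0,0,0,0,0,0,0.9],[0,0,0,0,0,0,0.85],[0,0,0,0,0,0,0.8],[0,0,0,0,0,0,0.7],[0,0,0,0,0,0,0.5],[0,0,0,0,0,0,0.4],[0,0,0,0,0,0,0.4]]'
python3 -m jog '[[0,0,0,0,0,-0.02,0.4],[0,0,0,0,0,-0.04,0.4],[0,0,0,0,0,-0.08,0.4],[0,0,0,0,0,-0.1,0.4],[0,0,0,0,0,-0.1,0.4],[0,0,0,0,0,-0.1,0.4],[0,0,0,0,0,-0.1,0.4],[0,0,0,0,0,0,0.4],[0,0,0,0,0,0,0.4]]'
python3 - <<'E'
from h import *
c=robot.get_calibration("wrist");a=robot.camera("wrist");cv2.imwrite("pics/w4.png",cv2.resize(a[20:260,120:400,::-1],None,fx=2,fy=2,interpolation=cv2.INTER_CUBIC))
m=robot.trace("wrist","mirror");print([(x["score"],x["rect"]) for x in m[:2]])
V=[(m[0]["region"].astype(float),c)]
q,s=fit(box(.11,.008,.05,.15),V,[.4733,.3618,0,-.2155],zfree=False);print(q,s)
for n in("top","scene"):
  robot.camera(n);L=robot.trace(n,"mirror");print(n,[(round(x["score"],2),x["rect"]) for x in L[:2]])
  if L: V.append((L[0]["region"].astype(float),robot.get_calibration(n)))
q,s=fit(box(.11,.008,.05,.15),V,[.4733,.3618,0,-.2155]);print(q,s)
# mug plan
plan((.44,.003,.30),90); print(tool()[0],robot.get_obs()["joints"])
E
```

```text
clock: 16.08
position: [0.4725, 0.361, 0.1169]
eef_rot: [0.337, 3.123, 0.001]
force: [-0.2, -0.1, 0.1]
grip_width: 0.0073
finger_force: 59.7
clock: 16.67
position: [0.4724, 0.3609, 0.1167]
eef_rot: [0.337, 3.123, -0.0]
force: [-0.6, 0.5, -0.7]
grip_width: 0.0511
finger_force: 0.0
clock: 17.42
position: [0.4728, 0.3612, 0.3367]
eef_rot: [0.336, 3.118, 0.007]
force: [-0.1, 0.0, -1.0]
grip_width: 0.0517
finger_force: 0.0
[(0.86, [257.3, 97.6, 265.0, 217.9])]
[ 0.4706  0.3623  0.0169 -0.2108] 0.9081249228859536
top [(0.61, [135.2, 199.9, 150.9, 239.9])]
scene [(0.57, [346.5, 248.6, 396.3, 289.3])]
[ 0.4719  0.3619 -0.0031 -0.2135] 0.8623751977280353
turn [-0.001  -0.0001  0.4316] shift(new axes) [-0.8943 -0.0803  0.0774] shift(old axes) [-0.1125 -0.8907  0.0792]
[0.4721 0.3607 0.331 ] [ 0.5904  0.255   1.0014 -0.0001  1.8883 -0.7656]
```

View pics/w4.png

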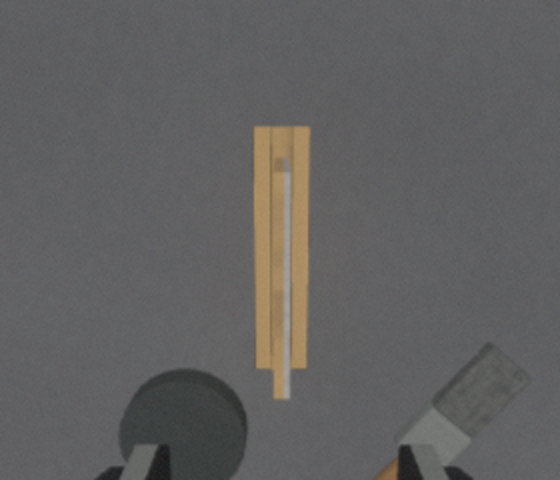

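Mirror stands in rack_b: the wrist crop shows it within the slot walls (rack x 254–310, mirror x 273–291). The three-view fit puts its height at −3 mm against expected, so it is fully down. Mug next.

```bash
python3 -m jog '[[0,0,0.038,0,0,0,0],[0,0,0.038,0,0,0,0],[0,0,0.038,0,0,0,0],[0,0,0.038,0,0,0,0],[0,0,0.038,0,0,0,0],[0,0,0.038,0,0,0,0],[0,0,0.038,0,0,0,0],[0,0,0.038,0,0,0,0],[0,0,0.038,0,0,0,0],[0,0,0.038,0,0,0,0]]'
python3 -m jog '[[0,0,0.038,-0.05,0,0,0],[0,0,0.0136,-0.08,-0.008,0,0],[0,0,0,-0.09,-0.009,0,0],[0,0,0,-0.09,-0.009,0,0],[0,0,0,-0.09,-0.009,0,0],[0,0,0,-0.09,-0.009,0,0],[0,0,0,-0.09,-0.009,0,0],[0,0,0,-0.09,-0.009,0,0],[0,0,0,-0.09,-0.009,0,0],[0,0,0,-0.09,-0.009,0,0]]'
python3 -m jog '[[0,0,0,-0.045,0,0,0],[0,0,0,0,0,0,0],[0,0,0,0,0,0,0]]'
python3 - <<'E'
from h import *
c=robot.get_calibration("wrist");a=robot.camera("wrist");cv2.imwrite("pics/w5.png",a[:,:,::-1])
m=robot.trace("wrist","mug");print([(x["score"],x["rect"]) for x in m[:2]])
V=[(m[0]["region"].astype(float),c)]
q,s=fit(cyl(.066,0,.144),V,[.44,.003,0,0],zfree=False,yaw=False);print(q,s)
for n in("top","scene"):
  robot.camera(n);L=robot.trace(n,"mug");print(n,[(round(x["score"],2),x["rect"]) for x in L[:2]])
  if n=="scene": V.append((L[0]["region"].astype(float),robot.get_calibration(n)))
q,s=fit(cyl(.066,0,.144),V,[.44,.003,0,0],yaw=False);print(q,s)
print(tool()[0]);plan((q[0],q[1],.1),90)
E
```

```text
clock: 18.55
position: [0.4722, 0.3608, 0.3317]
eef_rot: [-2.041, -2.388, 0.003]
force: [-0.5, -0.2, 0.2]
grip_width: 0.0853
finger_force: 0.0
clock: 19.38
position: [0.4442, 0.0195, 0.332]
eef_rot: [-2.221, -2.221, 0.001]
force: [0.8, -0.2, 0.4]
grip_width: 0.0852
finger_force: 0.0
clock: 19.63
position: [0.4448, 0.0026, 0.3322]
eef_rot: [-2.223, -2.218, 0.001]
force: [0.4, 0.0, -0.0]
grip_width: 0.0852
finger_force: 0.0
[(0.74, [224.8, 114.5, 289.2, 194.8])]
[ 0.4411  0.0099 -0.0023 -0.022 ] 0.8756726376855353
top [(0.32, [167.1, 168.3, 197.8, 195.8])]
scene [(0.88, [254.7, 144.9, 282.9, 186.3]), (0.53, [242.1, 119.4, 269.7, 142.2])]
[ 0.4412  0.0038 -0.014   0.0128] 0.9006450224946041
[0.445  0.004  0.3325]
turn [-0.0001 -0.      0.0005] shift(new axes) [-0.0004 -0.0095  0.5814] shift(old axes) [-0.0004 -0.0094  0.5814]
```

View pics/w5.png

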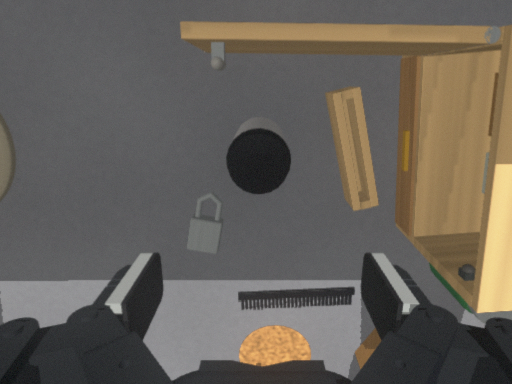

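Wrist view: mug lid centred at px (259,162), mat at (275,345), and a knob on the door's inner side near (217,60).

```bash
python3 - <<'E'
from h import *
c=robot.get_calibration("wrist");print(onz((259,162),c,.144),onz((275,346),c,.004))
for p in((227,162),(291,162)):print(onz(p,c,.144))
plan((.4420,.0045,.092),90)
E
```

```text
[0.4426 0.0097 0.144 ] [ 0.4677 -0.3291  0.004 ]
[0.4122 0.0096 0.144 ]
[0.473  0.0098 0.144 ]
turn [-0.0001 -0.      0.0005] shift(new axes) [ 0.0013 -0.0075  0.6014] shift(old axes) [ 0.0013 -0.0073  0.6014]
```

```bash
python3 -m jog '[[0,0,0,0.007,-0.0075,0.05,0],[0,0,0,0,0,0.08,0],[0,0,0,0,0,0.08,0],[0,0,0,0,0,0.08,0],[0,0,0,0,0,0.08,0],[0,0,0,0,0,0.07,0],[0,0,0,0,0,0.06,0],[0,0,0,0,0,0.06,0],[0,0,0,0,0,0.04,0],[0,0,0,0,0,0,0]]'
python3 -m jog '[[0,0,0,0,0,0,0.05],[0,0,0,0,0,0,0.1],[0,0,0,0,0,0,0.15],[0,0,0,0,0,0,0.2],[0,0,0,0,0,0,0.25],[0,0,0,0,0,0,0.4],[0,0,0,0,0,0,0.6],[0,0,0,0,0,0,1]]'
```

```text
clock: 20.77
position: [0.4397, 0.0066, 0.089]
eef_rot: [-2.217, -2.219, 0.007]
force: [-0.5, -0.7, -1.1]
grip_width: 0.0852
finger_force: 0.0
clock: 21.43
position: [0.4424, 0.0058, 0.0943]
eef_rot: [2.221, 2.22, 0.001]
force: [-3.3, 0.8, 8.3]
grip_width: 0.0649
finger_force: 64.3
```

```bash
python3 -m jog '[[0,0,0,0,0,-0.02,1],[0,0,0,0,0,-0.03,1],[0,0,0,0,0,-0.05,1],[0,0,0,0,0,-0.05,1],[0,0,0,0,0,-0.05,1],[0,0,0,0,0,-0.03,1]]'
python3 -m jog '[[0,0,0,-0.03,0,0,1],[0,0,0,-0.06,0.005,0,1],[0,0,0,-0.09,0.006,0,1],[0,0,0,-0.09,0.006,0,1],[0,0,0,-0.09,0.006,0,1],[0,0,0,-0.09,0.006,0,1],[0,0,0,-0.09,0.006,0,1],[0,0,0,-0.09,0.006,0,1],[0,0,0,-0.09,0.006,0,1],[0,0,0,-0.09,0.006,0,1]]'
python3 -m jog '[[0,0,0,-0.06,0,0,1],[0,0,0,-0.027,0,0,1],[0,0,0,0,0,0,1],[0,0,0,0,0,0,1]]'
python3 - <<'E'
from h import *
V=[]
for n in("top","scene"):
  robot.camera(n);L=robot.trace(n,"mat");print(n,[(round(x["score"],2),x["rect"]) for x in L[:2]])
a=robot.camera("scene");cv2.imwrite("pics/s2.png",a[:,:,::-1])
plan((.464,-.353,.098),90);print(tool()[0])
E
```

```text
clock: 21.93
position: [0.4425, 0.0058, 0.1874]
eef_rot: [2.22, 2.22, 0.003]
force: [-0.7, -0.4, -2.5]
grip_width: 0.0644
finger_force: 67.1
clock: 22.77
position: [0.4628, -0.32, 0.1849]
eef_rot: [-2.222, -2.221, -0.0]
force: [0.6, 1.0, -3.6]
grip_width: 0.0643
finger_force: 67.1
clock: 23.1
position: [0.4631, -0.3525, 0.1845]
eef_rot: [-2.221, -2.22, -0.001]
force: [-0.2, 0.9, -2.6]
grip_width: 0.0645
finger_force: 67.1
top [(0.89, [364.5, 201.1, 393.1, 238.5])]
scene [(0.84, [156.7, 88.8, 201.0, 121.6])]
turn [0.0001 0.     0.0005] shift(new axes) [-0.0029  0.0013  0.2175] shift(old axes) [-0.0029  0.0013  0.2175]
[ 0.4635 -0.3518  0.185 ]
```

View pics/s2.png

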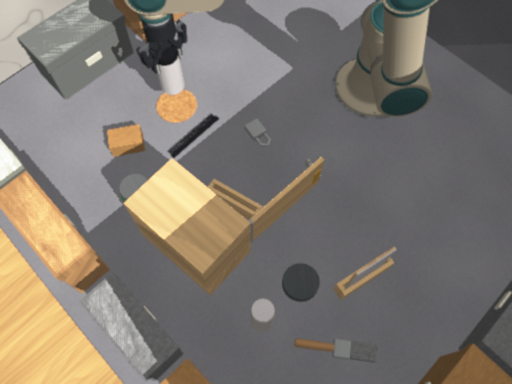

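Scene view: the mug hangs over the mat (mat at (177,105), mug bottom at about (173,88), still 90 mm up), and the mirror stands in rack_b at (368,268). Lowering now.

```bash
python3 -m jog '[[0,0,0,0,0,0.04,1],[0,0,0,0,0,0.05,1],[0,0,0,0,0,0.05,1],[0,0,0,0,0,0.03,1],[0,0,0,0,0,0.02,1],[0,0,0,0,0,0.01,1],[0,0,0,0,0,0.005,1],[0,0,0,0,0,0.005,1],[0,0,0,0,0,0.0,1],[0,0,0,0,0,0.0,1]]'
```

```text
clock: 24.18
position: [0.4634, -0.3532, 0.1015]
eef_rot: [2.221, 2.22, 0.0]
force: [0.5, 0.6, -3.2]
grip_width: 0.0641
finger_force: 67.1
```

```bash
python3 -m jog '[[0,0,0,0,0,0.004,1],[0,0,0,0,0,0.003,1],[0,0,0,0,0,0.0,1]]'
python3 -m jog '[[0,0,0,0,0,0.003,1],[0,0,0,0,0,0.0,1]]'
```

```text
clock: 24.43
position: [0.4633, -0.3532, 0.0985]
eef_rot: [2.221, 2.22, 0.0]
force: [0.7, -0.3, 0.6]
grip_width: 0.0642
finger_force: 67.2
clock: 24.6
position: [0.4634, -0.3534, 0.0984]
eef_rot: [2.22, 2.22, -0.0]
force: [-2.9, 0.9, 6.1]
grip_width: 0.0643
finger_force: 68.0
```

```bash
python3 -m jog '[[0,0,0,0,0,0,0.3],[0,0,0,0,0,0,0.15],[0,0,0,0,0,0,0.1],[0,0,0,0,0,0,0],[0,0,0,0,0,0,0],[0,0,0,0,0,0,0],[0,0,0,0,0,0,0]]'
python3 -m jog '[[0,0,0,0,0,-0.02,0],[0,0,0,0,0,-0.04,0],[0,0,0,0,0,-0.06,0],[0,0,0,0,0,-0.08,0],[0,0,0,0,0,-0.1,0],[0,0,0,0,0,-0.1,0],[0,0,0,0,0,-0.1,0],[0,0,0,0,0,-0.1,0],[0,0,0,0,0,0,0],[0,0,0,0,0,0,0]]'
python3 - <<'E'
from h import *
V=[]
for n in("top","scene"):
  robot.camera(n);c=robot.get_calibration(n)
  L=robot.trace(n,"mug");print(n,[(round(x["score"],2),x["rect"]) for x in L[:2]])
  if n=="scene":V.append((L[0]["region"].astype(float),c))
  L=robot.trace(n,"door");print(n,[(round(x["score"],2),x["rect"]) for x in L[:2]])
print(fit(cyl(.066,0,.144),V,[.463,-.353,.004,0],yaw=False,zfree=False))
a=robot.camera("top");cv2.imwrite("pics/t2.png",cv2.resize(a[80:280,120:420,::-1],None,fx=2.6,fy=2.6,interpolation=cv2.INTER_CUBIC))
print(tool()[0],robot.get_obs()["joints"])
E
```

```text
clock: 25.18
position: [0.4631, -0.3529, 0.0966]
eef_rot: [-2.221, -2.221, 0.0]
force: [0.2, 0.4, 0.2]
grip_width: 0.0858
finger_force: 0.0
clock: 26.02
position: [0.4635, -0.3533, 0.3406]
eef_rot: [2.216, 2.216, 0.001]
force: [0.1, 0.4, -1.4]
grip_width: 0.0856
finger_force: 0.0
top [(0.96, [371.5, 205.6, 412.2, 233.4])]
top [(0.57, [222.8, 164.6, 236.6, 257.6])]
scene [(0.79, [157.5, 64.8, 185.9, 111.8])]
scene [(0.78, [246.3, 156.1, 325.7, 236.1])]
(array([ 0.4616, -0.3543,  0.0042,  0.0412]), np.float64(0.8650814836340046))
[ 0.463  -0.3528  0.3354] [-0.7146  0.2196  1.0339 -0.      1.8905 -0.7146]
```

View pics/t2.png

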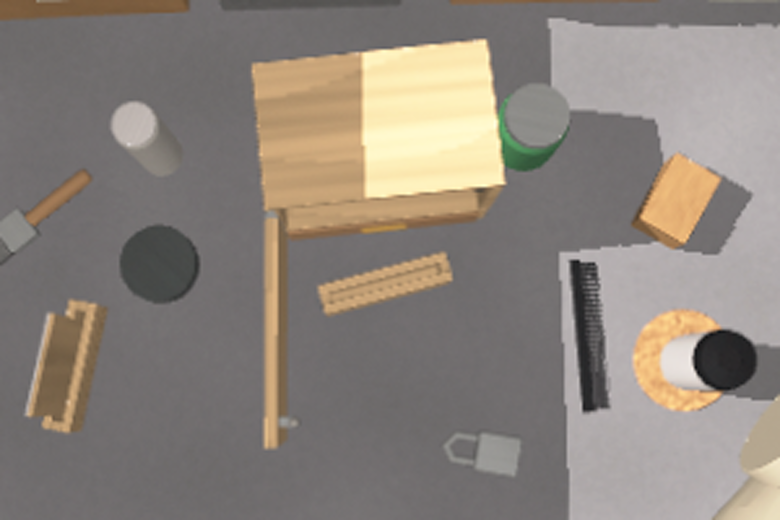

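Top view crop: mug upright on the mat (base around (680,360)), both racks in place, the door runs from (272,213) to (271,447) in the crop, and its swing is clear. Next, the door.

```bash
python3 -m jog '[[0,0,0,0.06,-0.005,0,0.5],[0,0,0,0.09,-0.008,0,1],[0,0,0,0.094,-0.008,0,1],[0,0,0,0.094,-0.008,0,1],[0,0,0,0.094,-0.008,0,1],[0,0,0,0.094,-0.008,0,1],[0,0,0,0.094,-0.008,0,1],[0,0,0,0.094,-0.008,0,1],[0,0,0,0.094,-0.008,0,1],[0,0,0,0.094,-0.008,0,1]]'
python3 -m jog '[[0,0,0,0.094,-0.008,0,1],[0,0,0,0.094,-0.008,0,1],[0,0,0,0.094,-0.008,0,1],[0,0,0,0.07,-0.007,0,1],[0,0,0,0.03,0,0,1],[0,0,0,0,0,0,1],[0,0,0,0,0,0,1]]'
python3 - <<'E'
from h import *
c=robot.get_calibration("wrist");a=robot.camera("wrist");cv2.imwrite("pics/w6.png",a[:,:,::-1])
print(tool()[0])
ct=robot.get_calibration("top")
f=lambda u,v:((u+.5)/2.6-.5+120,(v+.5)/2.6-.5+80)
for p in((253,64),(487,40),(503,184),(265,207)):print("cab",onz(f(*p),ct,.2))
for p in((265,218),(279,212),(264,447),(278,447)):print("door",onz(f(*p),ct,.188))
E
```

```text
clock: 27.2
position: [0.4316, 0.0095, 0.3364]
eef_rot: [-2.222, -2.221, 0.0]
force: [0.8, -0.3, 0.5]
grip_width: 0.0003
finger_force: 0.0
clock: 27.78
position: [0.4198, 0.1608, 0.3362]
eef_rot: [-2.22, -2.223, 0.002]
force: [0.1, -0.6, -0.2]
grip_width: -0.0002
finger_force: 0.0
[0.4199 0.1602 0.3363]
cab [0.7685 0.1284 0.2   ]
cab [ 0.7872 -0.1083  0.2   ]
cab [ 0.6389 -0.1184  0.2   ]
cab [0.6215 0.1177 0.2   ]
door [0.6126 0.1191 0.188 ]
door [0.6183 0.105  0.188 ]
door [0.3853 0.1231 0.188 ]
door [0.385  0.1093 0.188 ]
```

View pics/w6.png

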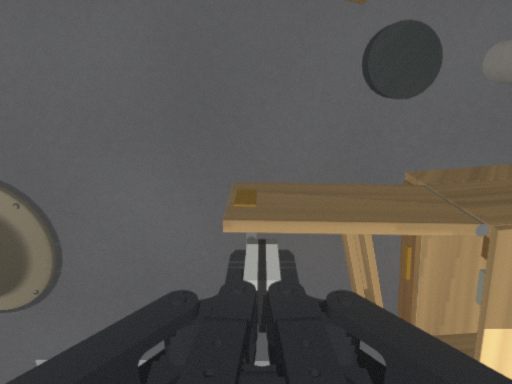

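Wrist view: the door's top strip is at rows 221–232 with its free end at x≈225 and the brass plate at (245,198). The closed fingertips at (262,250) are outside the door.

```bash
cat >> h.py <<'E'
H=np.array([.6147,.1136]);PSI=.074
def door(th,rho=.185,d=.017,z=.155):
    h=np.pi+PSI-th;n=np.array([np.cos(h),np.sin(h)]);e=np.array([-n[1],n[0]])
    print("th",th,end=" ");plan((*(H+rho*e+d*n),z),np.degrees(h))
E
python3 - <<'E'
from h import *
c=robot.get_calibration("wrist")
for p in((226,221),(224,232),(400,222),(400,233)):print(onz(p,c,.188))
door(1.655,d=.04)
E
python3 -m jog '[[0,0,0,-0.01,0.02,0.04,1],[0,0,0,0,0,0.06,1],[0,0,0,0,0,0.07,1],[0,0,0,0,0,0.07,1],[0,0,0,0,0,0.07,1],[0,0,0,0,0,0.06,1],[0,0,0,0,0,0.05,1],[0,0,0,0,0,0.033,1],[0,0,0,0,0,0,1]]'
python3 - <<'E'
from h import *
door(1.655,d=.04);door(1.655)
E
```

```text
[0.3888 0.122  0.188 ]
[0.3867 0.1115 0.188 ]
[0.5416 0.1212 0.188 ]
[0.5429 0.1106 0.188 ]
th 1.655 turn [-0.0002  0.0002  0.0032] shift(new axes) [-0.0115  0.0256  0.4533] shift(old axes) [-0.0115  0.0258  0.4533]
clock: 28.58
position: [0.4266, 0.1549, 0.1522]
eef_rot: [-2.222, -2.217, 0.008]
force: [-0.6, -0.0, 0.3]
grip_width: 0.0002
finger_force: 0.0
th 1.655 turn [-0.0018  0.0006  0.0026] shift(new axes) [ 0.0015  0.0087 -0.0069] shift(old axes) [ 0.0015  0.0087 -0.0069]
th 1.655 turn [-0.0018  0.0006  0.0026] shift(new axes) [-0.056   0.0087 -0.0069] shift(old axes) [-0.056   0.0082 -0.0068]
```

```bash
python3 -m jog '[[0,0,0.001,-0.015,0.003,0,1],[0,0,0.001,-0.015,0.003,0,1],[0,0,0,-0.012,0.002,0,1],[0,0,0,-0.008,0,0,1],[0,0,-0.0032,-0.006,-0.0005,0,1],[0,0,-0.0064,-0.0093,-0.0009,0,1],[0,0,-0.0095,-0.014,-0.0013,0,1],[0,0,-0.0127,-0.0185,-0.0017,0,1],[0,0,-0.0127,-0.0185,-0.0017,0,1],[0,0,-0.0127,-0.0185,-0.0017,0,1]]'
python3 - <<'E'
from h import *
door(1.46);
robot.camera("top");c=robot.get_calibration("top")
print([(round(x["score"],2),x["rect"]) for x in robot.trace("top","door")[:2]])
E
```

```text
clock: 29.42
position: [0.4302, 0.1023, 0.1559]
eef_rot: [2.017, 2.408, 0.001]
force: [0.4, -0.1, 0.8]
grip_width: 0.0003
finger_force: 0.0
th 1.46 turn [ 0.0002 -0.     -0.0028] shift(new axes) [-0.0145 -0.004   0.0023] shift(old axes) [-0.0145 -0.0039  0.0023]
[(0.64, [289.2, 249.0, 319.5, 263.3]), (0.6, [223.8, 166.5, 239.0, 214.6])]
```

```bash
python3 -m jog '[[0,0,-0.0162,-0.0246,-0.0025,0,1],[0,0,-0.0162,-0.0246,-0.0025,0,1],[0,0,-0.0162,-0.0246,-0.0025,0,1],[0,0,-0.0162,-0.0246,-0.0025,0,1],[0,0,-0.0162,-0.0246,-0.0025,0,1],[0,0,-0.0162,-0.0246,-0.0025,0,1],[0,0,-0.0162,-0.0246,-0.0025,0,1],[0,0,-0.0162,-0.0246,-0.0025,0,1],[0,0,-0.0162,-0.0246,-0.0025,0,1],[0,0,-0.0162,-0.0246,-0.0025,0,1]]'
python3 - <<'E'
from h import *
door(.96);door(.46)
E
```

```text
clock: 30.35
position: [0.4595, 0.0091, 0.1557]
eef_rot: [1.348, 2.838, 0.001]
force: [0.3, 1.1, 0.3]
grip_width: -0.0002
finger_force: 0.0
th 0.96 turn [ 0.0002  0.     -0.0003] shift(new axes) [-0.0007  0.0033  0.0018] shift(old axes) [-0.0007  0.0033  0.0018]
th 0.46 turn [ 0.0001  0.0001 -0.1594] shift(new axes) [-0.2187 -0.0744  0.0018] shift(old axes) [-0.2276  0.0397  0.0019]
```

```bash
python3 -m jog '[[0,0,-0.0159,-0.0232,-0.0018,0,1],[0,0,-0.0159,-0.0232,-0.0018,0,1],[0,0,-0.0159,-0.0232,-0.0018,0,1],[0,0,-0.0159,-0.0232,-0.0018,0,1],[0,0,-0.0159,-0.0232,-0.0018,0,1],[0,0,-0.0159,-0.0232,-0.0018,0,1],[0,0,-0.0159,-0.0232,-0.0018,0,1],[0,0,-0.0159,-0.0232,-0.0018,0,1],[0,0,-0.0127,-0.0185,-0.0015,0,1],[0,0,-0.0095,-0.0139,-0.0012,0,1]]'
python3 - <<'E'
from h import *
door(.2)
robot.camera("top");a=robot.camera("wrist");cv2.imwrite("pics/w7.png",a[:,:,::-1])
print(robot.get_obs()["joints"])
E
```

```text
clock: 31.18
position: [0.5228, -0.0503, 0.1556]
eef_rot: [0.652, 3.073, 0.0]
force: [0.3, 0.5, 0.8]
grip_width: 0.0002
finger_force: 0.0
th 0.2 turn [ 0.     0.    -0.093] shift(new axes) [-0.134  -0.0271  0.0014] shift(old axes) [-0.1362  0.0127  0.0014]
[-0.1663  0.0967  1.528  -0.      1.5168 -1.3171]
```

View pics/w7.png

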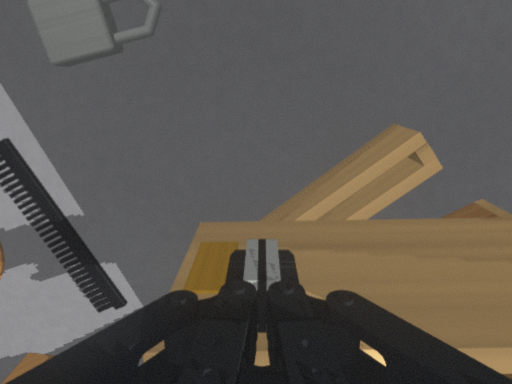

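Wrist view: the door (brass plate at (213,265)) lies flat against the closed fingertips at (262,265), following the arc; the comb and padlock are clear.

```bash
python3 -m jog '[[0,0,-0.0093,-0.0135,-0.001,0,1],[0,0,-0.0093,-0.0135,-0.001,0,1],[0,0,-0.0093,-0.0135,-0.001,0,1],[0,0,-0.0093,-0.0135,-0.001,0,1],[0,0,-0.0093,-0.0135,-0.001,0,1],[0,0,-0.0093,-0.0135,-0.001,0,1],[0,0,-0.0093,-0.0135,-0.001,0,1],[0,0,-0.0093,-0.0135,-0.001,0,1],[0,0,-0.008,-0.0116,-0.001,0,1],[0,0,-0.006,-0.0087,-0.0007,0,1]]'
python3 -m jog '[[0,0,-0.004,-0.0058,-0.0005,0,1],[0,0,-0.004,-0.0058,-0.0005,0,1],[0,0,-0.004,-0.0058,-0.0005,0,1],[0,0,-0.004,-0.0058,-0.0005,0,1],[0,0,-0.004,-0.0058,-0.0005,0,1],[0,0,-0.004,-0.0058,-0.0005,0,1],[0,0,-0.004,-0.0058,-0.0005,0,1],[0,0,-0.004,-0.0058,-0.0005,0,1]]'
python3 - <<'E'
from h import *
door(.1);door(.05)
E
```

```text
clock: 32.12
position: [0.5702, -0.0685, 0.1555]
eef_rot: [-0.222, -3.134, 0.0]
force: [-0.4, 0.0, 0.1]
grip_width: 0.0003
finger_force: 0.0
clock: 32.78
position: [0.5886, -0.0723, 0.1555]
eef_rot: [-0.062, -3.141, 0.0]
force: [-0.2, 0.8, 0.7]
grip_width: -0.0001
finger_force: 0.0
th 0.1 turn [-0.     -0.     -0.0044] shift(new axes) [-0.0106  0.0037  0.0013] shift(old axes) [-0.0105  0.0038  0.0013]
th 0.05 turn [-0.     -0.     -0.0203] shift(new axes) [-0.0338  0.0004  0.0013] shift(old axes) [-0.0337  0.0026  0.0013]
```

```bash
python3 -m jog '[[0,0,-0.0028,-0.0042,0,0,1],[0,0,-0.0028,-0.0042,0,0,1],[0,0,-0.0028,-0.0042,0,0,1],[0,0,-0.0028,-0.0042,0,0,1],[0,0,-0.0028,-0.0042,0,0,1]]'
python3 -m jog '[[0,0,-0.0028,-0.0042,0,0,1],[0,0,-0.0028,-0.0042,0,0,1],[0,0,-0.0028,-0.0042,0,0,1]]'
python3 -m jog '[[0,0,-0.002,-0.003,0,0,1],[0,0,-0.002,-0.003,0,0,1]]'
python3 - <<'E'
from h import *
door(.05);door(.02);print(robot.get_obs()["force"])
E
```

```text
clock: 33.2
position: [0.5965, -0.0726, 0.1554]
eef_rot: [0.006, -3.14, 0.0]
force: [-5.9, -1.1, 1.6]
grip_width: 0.0
finger_force: 0.0
clock: 33.45
position: [0.6011, -0.0729, 0.1554]
eef_rot: [0.047, -3.139, 0.001]
force: [-5.0, -1.6, 1.2]
grip_width: 0.0
finger_force: 0.0
clock: 33.62
position: [0.6043, -0.0724, 0.1555]
eef_rot: [-0.067, 3.141, -0.0]
force: [0.3, 0.6, 0.1]
grip_width: 0.0004
finger_force: 0.0
th 0.05 turn [-0.      0.      0.0059] shift(new axes) [0.0055 0.0017 0.0011] shift(old axes) [0.0054 0.0018 0.0011]
th 0.02 turn [-0.      0.     -0.0036] shift(new axes) [-0.0084  0.0004  0.0011] shift(old axes) [-0.0084  0.0005  0.0011]
[0.2897 0.5849 0.1259]
```

The force rose to 6 N and then dropped to zero, so the catch snapped. I'll feel gently for the seated door, then retreat.

```bash
python3 -m jog '[[0,0,-0.002,-0.004,0,0,1],[0,0,-0.002,-0.004,0,0,1],[0,0,0,0,0,0,1]]'
python3 -m jog '[[0,0,0,-0.003,0,0,1],[0,0,0,-0.003,0,0,1],[0,0,0,0,0,0,1]]'
```

```text
clock: 33.87
position: [0.6079, -0.072, 0.1555]
eef_rot: [-0.087, 3.14, 0.0]
force: [-0.0, -0.1, 0.4]
grip_width: 0.0002
finger_force: 0.0
clock: 34.12
position: [0.6099, -0.0719, 0.1555]
eef_rot: [0.086, -3.14, 0.0]
force: [-0.2, 0.4, 0.2]
grip_width: 0.0001
finger_force: 0.0
```

```bash
python3 -m jog '[[0,0,0,0.02,0,0,1],[0,0,0,0.05,0,0,1],[0,0,0,0.08,0,0,1],[0,0,0,0.08,0,-0.04,1],[0,0,0,0.04,0,-0.08,1],[0,0,0,0,0,-0.08,1],[0,0,0,0,0,-0.08,1],[0,0,0,0,0,-0.05,1],[0,0,0,0,0,0,1],[0,0,0,0,0,0,1]]'
python3 - <<'E'
from h import *
a=robot.camera("scene");b=robot.camera("wrist")
f=lambda x:cv2.resize(x,(400,300),interpolation=cv2.INTER_AREA)
t=robot.camera("top")
cv2.imwrite("pics/fin.png",np.vstack([np.hstack([f(a),f(b)]),np.hstack([f(t),f(t[80:230,180:380])])])[:,:,::-1])
E
```

```text
clock: 34.95
position: [0.5024, -0.078, 0.2887]
eef_rot: [-0.086, 3.138, -0.001]
force: [-0.2, -0.1, -1.1]
grip_width: 0.0
finger_force: 0.0
```

View pics/fin.png

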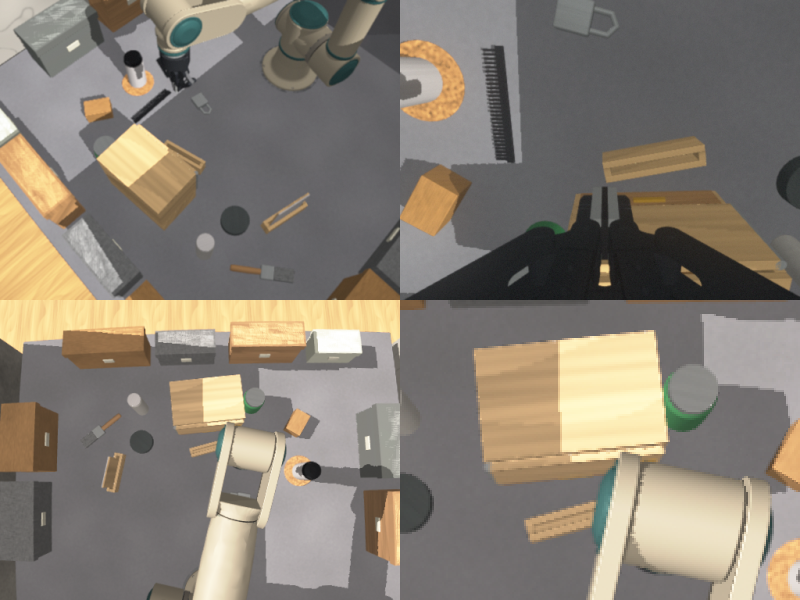

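The four-part view shows the door shut flush along the cabinet front, the mug upright on the mat and the mirror in rack_b. The other things are where they were, and the robot is clear of everything.

```bash
python3 -c "
from workcell import robot
print(robot.close_job())"
```

```text
the job is handed in; nothing more can be done
None
```

The job is handed in: the mirror stands fully down in rack_b, the mug is upright on the cork mat, and the door was pushed slowly shut until its catch snapped (push force peaked near 6 N, then fell to zero), finishing at about 35 s of the 72 s allowed.

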